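# Set the bench air regulator and slide its lock home

## Task

On the repair bench, first turn the air regulator's bar knob counter-clockwise until its pointer nose is in line with the raised fin behind it, and let go of it. Then take the forked lock plate out of its stand, lay it flat on the bench with its rib upwards and let go of it there, take it again by the rib, and slide it, tines first, under the regulator's side rails so that it straddles the knob, until it is fully home against the end block. Let go, leaving the pointer still at the fin; do not disturb the tape roll, the duster can or the phone frame.

Things in the scene. Friction and masses are not known exactly. Their poses are not given: they have to be found in the camera images.
- regulator: Fixed aluminium block on the bench, 185 mm long (x), 110 mm wide (y). Origin at its foot in mid width; x is the slide direction, from the open apron towards the end block. Its flat deck is 50 mm above the bench, from x = -65 to 120 mm; side rails from x = 30 to 94 mm; knob axis at x = 60 mm; end block from x = 94 to 120 mm, where the tine tips stop. Rails and block rise 15 mm above the deck.
- home (a point): Where point lock_web lies when the lock is fully home: 4 mm above the deck, in mid width, 48 mm before the knob's axis; x along the slide direction, z up. The rails ahead are 75 mm apart inside; their lips leave 11 mm height above the deck and a 62 mm wide gap between them, so the plate can only be slid in under them.
- entry (a point): Where point lock_web lies when the lock rests on the deck's apron, lined up to slide, its tine tips 4 mm before the rails' mouth. It is 68 mm before point home along x; same axes and height.
- mark (a point): Top of the upright steel fin on the regulator's end block, 23 mm above the deck: the mark for the pointer. Flat white ticks lie on both sides of it, 10 degrees apart; only the fin stands up.
- knob_grip (a point): On the axis of the black bar knob, 45 mm above the deck, the height to grip. The knob is an upright bar 56 mm long (x), 16 mm wide (y), from 1 to 59 mm above the deck, turning about the vertical through its middle. A pointer nose 6 mm wide on one end, 41 to 55 mm above the deck, reaches 42 mm from the axis; the point's x axis points along it.
- knob (a joint): Angle of the knob (rad). 0: pointer at the fin, bar in line with the slide direction. Negative: turned clockwise seen from above. It starts between -2.5 and -1.1, so it is turned counter-clockwise, often in two grasps. It can go past the mark, to 0.6. It stays where it is left (friction 0.12 N m).
- lock: The lock: a forked aluminium plate 140 mm long (x), 72 mm wide (y), 8 mm thick (z), about 0.2 kg. Two 26 mm wide tines with round ends point to +x; a 20 mm wide slot lies between them; a rib stands on the +z face. Origin on the ribless face, under point lock_web; centre of mass within 4 mm of it in x and y.
- lock_web (a point): Middle of the lock's web at half thickness; axes as the lock. From here in x: tine tips +82 mm, slot bottom +15, rib -22 to -52, back edge -58. The top edge can be pinched here, between rib and slot. At the start the lock stands on a long edge in its stand, y up, this point 44 mm and the top edge 80 mm above the bench. Flat on the bench this point is 4 mm high.
- lock_rib (a point): Centre of the lock's rib, the grip for sliding: 30 mm along the lock's x, 12 mm thick along y, rising from 4 to 34 mm above the plate's mid-plane on its +z face. It is 37 mm behind lock_web (-x) and 19 mm above the mid-plane. Axes as the lock.
- stand: Fixed black stand, base 90 x 160 x 8 mm, with two pairs of cheeks, 36 mm above the bench, holding the lock on edge in an 11 mm wide open-topped slot along its y. Cheeks lie at y = -53 to -37 mm and 57 to 73 mm. Origin: centre of its underside. The lock's tines point to its +y, the rib to its +x, away from the robot.
- tape: Bystander: blue roll of tape lying flat, 100 mm across, 48 mm high; origin at the centre of its underside.
- duster: Bystander: upright spray can, 60 mm across, 190 mm high; origin at the centre of its underside.
- phone: Bystander: flat open phone frame, 75 x 150 x 9 mm; origin at the centre of its underside.
Things that resemble listed ones, but are neither listed nor needed, are in the scene too. What is meant by the regulator is not purple, and is the larger of those in its own colour.

How it is judged:
On the way, in this order (a step that is already met when the one before it is completed fails the run):
1. the knob's pointer is at the fin (within 0.08 rad) and the knob is released, the lock not yet taken from its stand (value of joint knob between -0.08 and 0.08 rad and contact force between the fingers and knob below 0.2 N and angle between lock_web's own z axis and vertical above 1.2 rad), for 0.2 s.
2. the lock lies flat on the bench, rib up, released (height (world z) of lock_web below 0.012 m and angle between lock_web's own z axis and vertical below 0.1 rad and contact force between the fingers and lock below 0.2 N), for 0.2 s.
At the end, for the whole second after the job is handed in: The lock is fully home under the rails, straddling the knob: its web within 4 mm of site home along and across the slide and 3 mm in height, in line within 0.06 rad and level, released and at rest; the knob still within 0.1 rad of the mark (x of lock_web in the frame of home between -0.004 and 0.004 m and y of lock_web in the frame of home between -0.004 and 0.004 m and z of lock_web in the frame of home between -0.003 and 0.003 m and angle between the x axis of lock_web and the x axis of home, either way round below 0.06 rad and angle between lock_web's own z axis and vertical below 0.06 rad and value of joint knob between -0.1 and 0.1 rad and contact force between the fingers and lock below 0.2 N and linear speed of lock below 0.01 m/s); the robot touches nothing.
It fails at once if a bystander (tape roll, duster can, phone frame) is moved by more than 30 mm (distance of any of tape, duster, phone from where it was at the start of the episode above 0.03 m).
It also fails if it takes over 72 s, if anything falls off the work surface, if the arm or the gripper's body presses on something with over 40 N, if the wrist force passes 120 N, or if a joint passes its speed limit or range.

## Robot

A 6-joint arm with a two-finger parallel gripper is mounted at the origin on the work surface. World frame = base frame: x ahead of the robot, y to its left, z up, the work surface at z = 0. Lengths are in m, angles in rad, forces in N, time in s.
With the tool pointing down it reaches from about 0.25 to 0.8 m from the base axis. Payload 3.9 kg.
Tool frame: the origin (TCP) lies at the very end of the fingers, on their centre line; the grasp point (between the pads) lies 19 mm behind it; z points along the fingers, x is the direction in which the jaws open and shut, and the axes are right-handed (so a half turn about z gives the same grasp; the last joint's range is limited). The gripper opens to 85 mm and grips with 20 to 120 N. Pads are 22 mm wide; open, the fingers measure 114 mm over their backs; the gripper's body (76 mm by 85 mm) begins 54 mm behind the grasp point. The pads swing forward as they close: fully open they stand 13 mm farther back than shut.
Start: joints at [1.101, 0.26, -0.138, 1.173, 0, 1.571], TCP at [0.238, 0.468, 0.231] pointing down, gripper open.
Joint ranges: [-2.78, 2.78], [-0.83, 1.72], [-1.28, 1.37], [-1.9, 2.12], [-1.57, 1.48], [-3.14, 3.14]. Speed limits (rad/s): [2.57, 2.57, 3.14, 3.14, 3.14, 3.14].

## Interface

Orientations are given as a 3x3 rotation matrix whose columns are the frame's x, y, z axes.
In Python, from plant import r gives the robot as it stands.
- The arm moves only by the shell command python3 -m handwheel 'ROWS' [OPENING] [FORCE]. ROWS is JSON, one flat list of numbers, 6 for each row, row after row: the shift along the tool's x, y, z in cm, then the turn, a rotation vector about the tool's x, y, z in degrees. A call has 1 to 12 rows; each row shifts and turns the commanded pose from where the row before left it, along the tool's axes as they then stand; what a row does not reach is not made up. A row lasts 1/10 s, in which the tool goes at most 50 mm and 8.59 degrees, less where a joint would pass 70% of its speed; a pose out of reach is approached as far as the arm can. A call with a gripper value outside its range is refused whole. OPENING is the closure in counts, from 0 (fully open) to 255 (shut), set as the call begins (- or left out, the last holds). The fingers move at their own pace and stop on an object; FORCE is the grip in N (left out, the last holds). Time passes only in rows, so rows that do not move let the fingers close. It gives the time, the measured TCP pose, the force and the opening at its end, in the units of the state.
- r.sense(): the state, without advancing time (a new reading comes with each control period).
- r.grab_frame(name): name is "scene" or "side" or "wrist"; returns the picture (384x512x3 uint8, red, green, blue); there is no depth.
- r.calibration(name): a dict with "intrinsics" (3x3 intrinsics, pixels), "k1" (the pictures are not rectified: a ray, as slopes to the right and down, at radius r is drawn at 1 + k1 r^2 times it, then the intrinsics apply), "T" (4x4, takes a point from camera to world coordinates). Camera axes: x right, y down, z forward; pixel columns grow to the right and rows downward; lengths in m; the calibration is good to about 2 mm. A picture is of the moment at which its call begins: read the wrist's pose just before it. calibration takes no time and is no camera call; for the wrist camera it gives the pose at the moment of the call.
- r.sign_off(): hands the job in, once; it reports no verdict.
The state is a dict: "time_s": time; "joint_positions": joint angles; "qvel": joint speeds; "joint_efforts": joint torques, N m; "tool_pos": TCP position; "ee_rot": TCP orientation; "contact_force": force on the tool from outside, world axes, zero at the start; "wrist_torque": the same for the moment, N m; "width": finger opening in m.
Only numpy, scipy, OpenCV 4.12 (cv2) and the standard library are available. Lean on these libraries where they do the work, as an engineer would, in place of code of your own. Each camera call takes 0.05 s, during which the arm holds its last target. There are 200 camera calls.

## Working session

There is one attempt and no reset: what is moved stays moved. The work goes in short steps, Python scripts to look and compute and a shell command to move; the robot and the scene stay as the last step left them, time stands still between calls to the robot, and variables do not carry over. Pictures are saved under pics/ and viewed, about 8 in all and at most 12, crops included, and the job is handed in when it is done.

```bash
ls; mkdir -p pics; cat > h.py <<'E'
import numpy as np, cv2
from plant import r
def save(name,fn):
    im=r.grab_frame(name); cv2.imwrite('pics/'+fn,im[:,:,::-1]); return im
def ray(c,uv):
    K=np.array(c['intrinsics']);k=c['k1'];T=np.array(c['T'])
    d=np.array([(uv[0]-K[0,2])/K[0,0],(uv[1]-K[1,2])/K[1,1]])
    s=d.copy()
    for _ in range(20): s=d/(1+k*(s@s))
    v=T[:3,:3]@np.array([s[0],s[1],1]); return T[:3,3],v/np.linalg.norm(v)
def onz(c,uv,z):
    o,v=ray(c,uv); return o+v*(z-o[2])/v[2]
def proj(c,p):
    K=np.array(c['intrinsics']);k=c['k1'];T=np.array(c['T'])
    q=T[:3,:3].T@(np.array(p)-T[:3,3]); s=q[:2]/q[2]; s=s*(1+k*(s@s)); return K[:2,:2]@s+K[:2,2]
def tri(c1,a,c2,b):
    o1,v1=ray(c1,a);o2,v2=ray(c2,b)
    t=np.linalg.lstsq(np.c_[v1,-v2],o2-o1,rcond=None)[0]
    p,q=o1+v1*t[0],o2+v2*t[1]; return (p+q)/2,np.linalg.norm(p-q)
def togo(p,yaw=None):
    """shift cm in tool axes from present pose to TCP p"""
    s=r.sense(); R=np.array(s['ee_rot']); return R.T@(np.array(p)-s['tool_pos'])*100
E
python3 - <<'E'
from h import *
a=save('scene','a.png');b=save('side','b.png')
cv2.imwrite('pics/a2.png',cv2.resize(a[:,:,::-1],(800,600),interpolation=cv2.INTER_CUBIC))
cv2.imwrite('pics/b2.png',cv2.resize(b[:,:,::-1],(800,600),interpolation=cv2.INTER_CUBIC))
np.set_printoptions(precision=3,suppress=True)
for n in('scene','side','wrist'):print(r.calibration(n))
print(r.sense())
E
```

```text
pics
{'intrinsics': array([[395.051,   0.   , 255.102],
       [  0.   , 395.051, 186.487],
       [  0.   ,   0.   ,   1.   ]]), 'k1': -0.1312520357777974, 'T': array([[ 0.837,  0.354, -0.417,  1.063],
       [ 0.547, -0.531,  0.647, -0.817],
       [ 0.007, -0.77 , -0.638,  0.874],
       [ 0.   ,  0.   ,  0.   ,  1.   ]])}
{'intrinsics': array([[373.202,   0.   , 252.206],
       [  0.   , 373.202, 191.279],
       [  0.   ,   0.   ,   1.   ]]), 'k1': -0.06315743626129457, 'T': array([[ 0.693, -0.57 ,  0.441,  0.022],
       [-0.721, -0.545,  0.428, -0.531],
       [-0.003, -0.615, -0.789,  0.998],
       [ 0.   ,  0.   ,  0.   ,  1.   ]])}
{'intrinsics': array([[329.564,   0.   , 255.676],
       [  0.   , 329.564, 192.235],
       [  0.   ,   0.   ,   1.   ]]), 'k1': -0.043249600817241274, 'T': array([[ 0.453,  0.858,  0.245,  0.175],
       [ 0.892, -0.435, -0.125,  0.5  ],
       [-0.001,  0.275, -0.962,  0.374],
       [ 0.   ,  0.   ,  0.   ,  1.   ]])}
{'time_s': 0.1, 'joint_positions': array([ 1.101,  0.261, -0.139,  1.173,  0.   ,  1.571]), 'qvel': array([-0.001, -0.   ,  0.003,  0.   ,  0.   ,  0.001]), 'joint_efforts': array([  0.   , -40.651,  25.453,   0.01 ,  -0.   ,   0.   ]), 'tool_pos': array([0.237, 0.468, 0.231]), 'ee_rot': array([[ 0.453,  0.892, -0.001],
       [ 0.892, -0.453, -0.002],
       [-0.002, -0.   , -1.   ]]), 'contact_force': array([0.646, 0.343, 0.059]), 'wrist_torque': array([-0.   , -0.013, -0.002]), 'width': 0.0854269104539057}
```

View pics/a2.png

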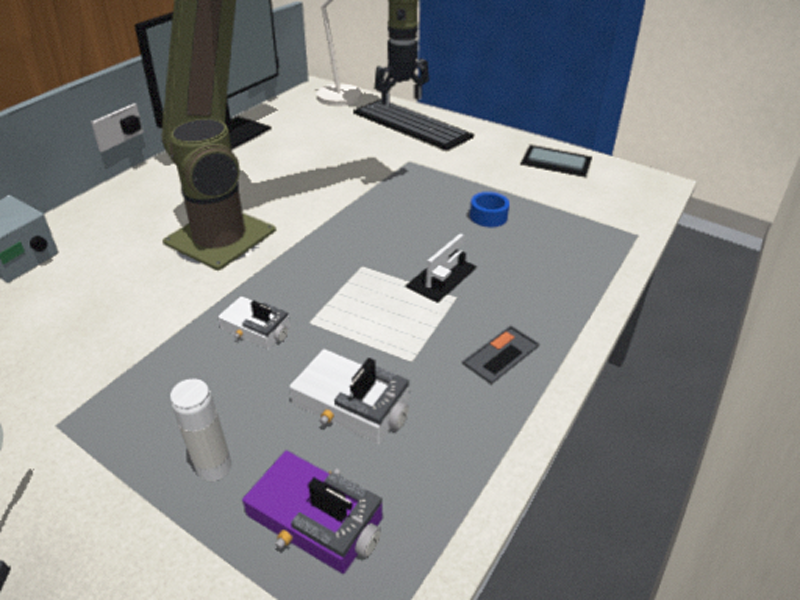

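View pics/b2.png

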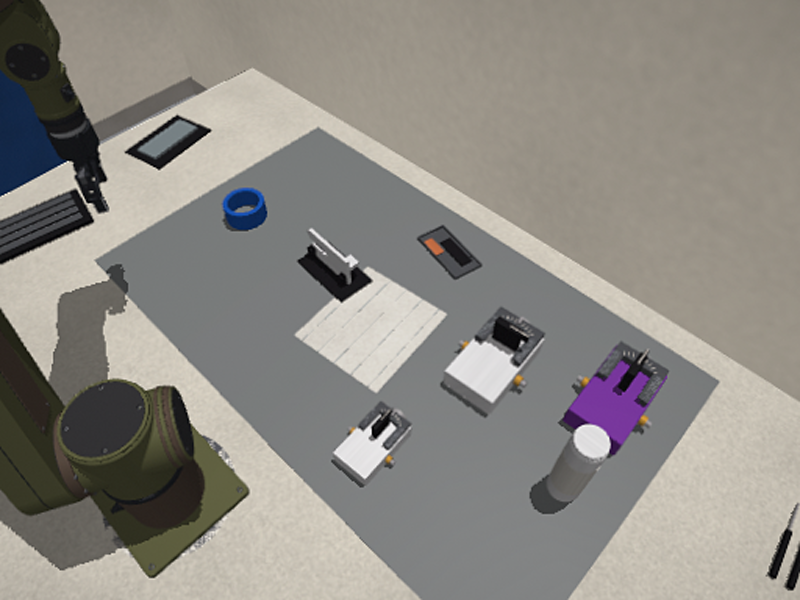

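The larger white regulator is at about (350,392) in the scene view and (493,360) in the side view (800-px scale). The stand with the lock is at (442,270) and (335,265). The phone is at (500,353), the tape at (490,208) and the duster at (205,430). Next I'll view enlarged crops of these.

```bash
python3 - <<'E'
import cv2,numpy as np
a=cv2.imread('pics/a.png');b=cv2.imread('pics/b.png')
def c(im,x,y):return cv2.resize(im[y:y+75,x:x+100],(400,300),interpolation=cv2.INTER_CUBIC)
cv2.imwrite('pics/c.png',np.vstack([np.hstack([c(a,175,215),c(a,240,135)]),np.hstack([c(b,270,190),c(b,170,135)])]))
E
```

```text
(no output)
```

View pics/c.png

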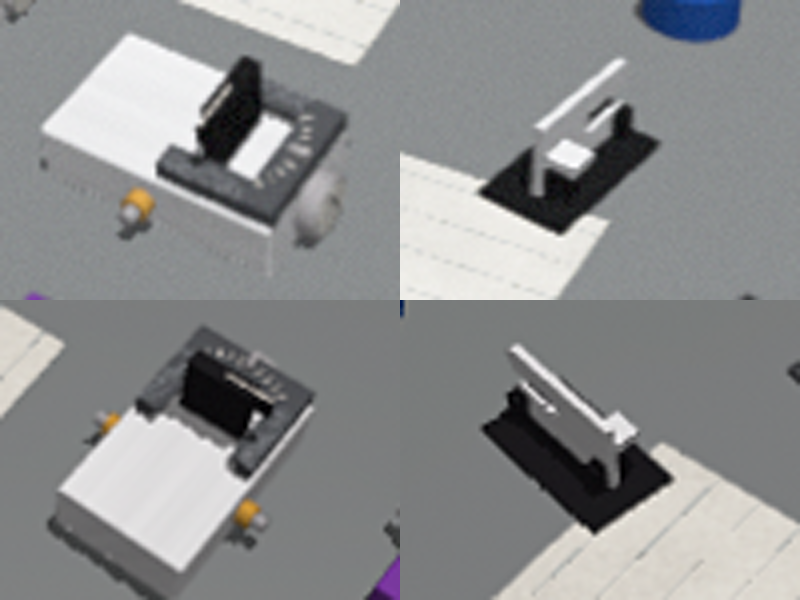

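The regulator's deck corners, the pointer stripe on top of the bar, and the stand base corners are all readable in the crops. I'll cast rays through them.

```bash
python3 - <<'E'
from h import *
np.set_printoptions(precision=3,suppress=True)
ca,cb=r.calibration('scene'),r.calibration('side')
A=lambda x,y:(175+x/4,215+y/4);A2=lambda x,y:(240+(x-400)/4,135+y/4)
B=lambda x,y:(270+x/4,190+(y-300)/4);B2=lambda x,y:(170+(x-400)/4,135+(y-300)/4)
for n,c,uv,z in [('apL a',ca,A(130,35),.05),('apL b',cb,B(58,492),.05),('apR a',ca,A(42,128),.05),('apR b',cb,B(180,572),.05),('endR a',ca,A(270,235),.05),('endR b',cb,B(314,406),.05),
 ('endtopR a',ca,A(270,220),.065),('endtopR b',cb,B(314,397),.065),('endtopL b',cb,B(203,327),.065),('endtopL a',ca,A(345,108),.065),
 ('stripe1 a',ca,A(205,112),.105),('stripe2 a',ca,A(230,80),.105),('stripe1 b',cb,B(225,375),.105),('stripe2 b',cb,B(270,402),.105),
 ('bartop far a',ca,A(248,60),.109),
 ('base1 a',ca,A2(480,190),.008),('base2 a',ca,A2(560,232),.008),('base3 a',ca,A2(660,143),.008),
 ('base1 b',cb,B2(482,428),.008),('base2 b',cb,B2(597,532),.008),('base3 b',cb,B2(672,478),.008),
 ('lock tail a',ca,A2(540,128),.08),('lock tip a',ca,A2(622,62),.08),('lock tip b',cb,B2(515,348),.08),('lock tail b',cb,B2(612,428),.08)]:
  print(n,onz(c,uv,z))
k=.64
for n,p,q,z in [('tape',(490,212),(245,212),.03),('duster',(212,472),(565,495),0),('phone',(500,353),(450,251),0)]:
  print(n,onz(ca,(p[0]*k,p[1]*k),z),onz(cb,(q[0]*k,q[1]*k),z))
E
```

```text
apL a [ 0.502 -0.204  0.05 ]
apL b [ 0.492 -0.206  0.05 ]
apR a [ 0.507 -0.309  0.05 ]
apR b [ 0.502 -0.311  0.05 ]
endR a [ 0.691 -0.297  0.05 ]
endR b [ 0.686 -0.298  0.05 ]
endtopR a [ 0.691 -0.297  0.065]
endtopR b [ 0.682 -0.297  0.065]
endtopL b [ 0.677 -0.195  0.065]
endtopL a [ 0.679 -0.188  0.065]
stripe1 a [ 0.624 -0.273  0.105]
stripe2 a [ 0.621 -0.241  0.105]
stripe1 b [ 0.625 -0.248  0.105]
stripe2 b [ 0.628 -0.286  0.105]
bartop far a [ 0.622 -0.222  0.109]
base1 a [0.499 0.088 0.008]
base2 a [0.585 0.078 0.008]
base3 a [0.598 0.235 0.008]
base1 b [0.503 0.241 0.008]
base2 b [0.494 0.081 0.008]
base3 b [0.579 0.078 0.008]
lock tail a [0.543 0.11  0.08 ]
lock tip a [0.554 0.234 0.08 ]
lock tip b [0.547 0.235 0.08 ]
lock tail b [0.542 0.107 0.08 ]
tape [0.532 0.433 0.03 ] [0.506 0.436 0.03 ]
duster [ 0.491 -0.498  0.   ] [ 0.474 -0.503  0.   ]
phone [0.765 0.019 0.   ] [0.771 0.015 0.   ]
```

```bash
python3 -m handwheel '[-2.73,3.94,0,0,0,0,-2.73,3.94,0,0,0,0,-2.73,3.94,0,0,0,0,-2.73,3.94,0,0,0,0,-2.73,3.94,0,0,0,0,-2.73,3.94,0,0,0,0,-2.73,3.94,0,0,0,0,-2.73,3.94,0,0,0,0,-2.73,3.94,0,0,0,0,-2.73,3.94,0,0,0,0,-2.73,3.94,0,0,0,0,-2.73,3.94,0,0,0,0]' 0
python3 -m handwheel '[-2.73,3.94,0,0,0,0,-2.73,3.94,0,0,0,0,-2.73,3.94,0,0,0,0,-2.73,3.94,0,0,0,0,-2.73,3.94,0,0,0,0,0,0,0,0,0,8.5,0,0,0,0,0,8.5,0,0,0,0,0,8.5,0,0,0,0,0,8.5,0,0,0,0,0,8.5,0,0,0,0,0,8.5,0,0,0,0,0,8]'
python3 -m handwheel '[0,0,0,0,0,0,0,0,0,0,0,0]'
python3 - <<'E'
from h import *
s=r.sense();c=r.calibration('wrist');w=save('wrist','w1.png')
print(s['joint_positions'],s['tool_pos'],s['ee_rot'],c['T'])
for n,p in [('axis top',(.625,-.249,.109)),('endR',(.6885,-.2975,.065)),('endL',(.678,-.192,.065))]:print(n,proj(c,p))
cv2.imwrite('pics/w1b.png',cv2.resize(w[:,:,::-1],(800,600),interpolation=cv2.INTER_CUBIC))
E
```

```text
time_s: 1.3
tool_pos: [0.5112, -0.04, 0.231]
ee_rot: [[0.453, 0.891, -0.001], [0.891, -0.453, 0.0], [-0.0, -0.001, -1.0]]
contact_force: [1.4, 1.4, 0.9]
width: 0.0856
time_s: 2.5
tool_pos: [0.6245, -0.2488, 0.2305]
ee_rot: [[0.998, 0.065, -0.001], [0.065, -0.998, 0.001], [-0.001, -0.001, -1.0]]
contact_force: [-0.1, 0.1, 0.1]
width: 0.0852
time_s: 2.7
tool_pos: [0.6246, -0.2488, 0.2308]
ee_rot: [[0.997, 0.074, -0.001], [0.074, -0.997, 0.0], [-0.001, -0.0, -1.0]]
contact_force: [-0.3, 0.9, 0.7]
width: 0.0856
[-3.79106137e-01  5.24207634e-01  2.73277141e-01  1.32079599e+00
  1.39078304e-05  1.11752426e+00] [ 0.62458907 -0.24881689  0.23082122] [[ 9.97250612e-01  7.40977642e-02 -8.58968077e-04]
 [ 7.40980927e-02 -9.97250894e-01  3.57163629e-04]
 [-8.30141656e-04 -4.19829544e-04 -9.99999567e-01]] [[ 0.99724091  0.07170348  0.01921391  0.6191629 ]
 [ 0.07422409 -0.95909142 -0.27319303 -0.17909598]
 [-0.00116099  0.27386541 -0.96176733  0.37475373]
 [ 0.          0.          0.          1.        ]]
axis top [256.80489438 185.85757547]
endR [315.9078515  225.66669559]
endL [318.69504568 118.19265797]
```

View pics/w1b.png

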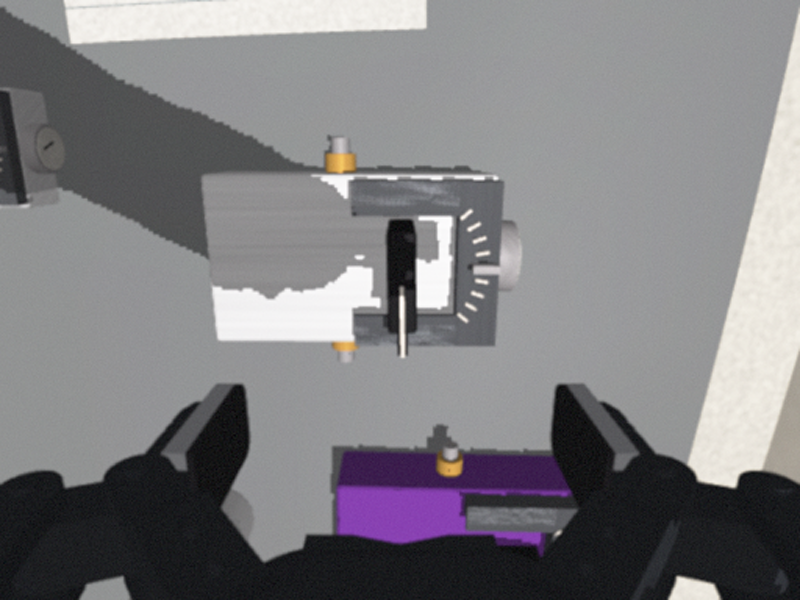

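The regulator fills the middle of the wrist view. The bar is at (401,222–332), the nose tip at (403,356), the fin at (485,268), the block corners at (502,182) and (496,345), and the apron corners at (203,176) and (218,340).

```bash
python3 - <<'E'
from h import *
np.set_printoptions(precision=4,suppress=True)
c=r.calibration('wrist')
for n,u,v,z in [('endL',502,182,.065),('endR',496,345,.065),('apL',203,175,.05),('apR',218,340,.05),('nosetip',403,356,.105),('noseroot',402,290,.105),('barend',402,332,.109),('fin1',473,268,.073),('fin2',500,268,.073),('railmouthR',354,315,.065),('railmouthL',351,181,.065)]:
  print(n,onz(c,(u/1.5625,v/1.5625),z))
E
```

```text
endL [ 0.6803 -0.1903  0.065 ]
endR [ 0.6895 -0.2923  0.065 ]
apL [ 0.4985 -0.2     0.05  ]
apR [ 0.5056 -0.3082  0.05  ]
nosetip [ 0.629  -0.2881  0.105 ]
noseroot [ 0.6256 -0.2499  0.105 ]
barend [ 0.6272 -0.2725  0.109 ]
fin1 [ 0.6677 -0.2415  0.073 ]
fin2 [ 0.6839 -0.2403  0.073 ]
railmouthR [ 0.5975 -0.2788  0.065 ]
railmouthL [ 0.5916 -0.1964  0.065 ]
```

```bash
python3 -m handwheel '[0.15,-0.19,3,0,0,0,0,0,3,0,0,0,0,0,3,0,0,0,0,0,3,0,0,0,0,0,2,0,0,0,0,0,1.1,0,0,0,0,0,0,0,0,0]' 0 30
python3 -m handwheel '[0,0,0,0,0,0,0,0,0,0,0,0,0,0,0,0,0,0,0,0,0,0,0,0,0,0,0,0,0,0,0,0,0,0,0,0,0,0,0,0,0,0,0,0,0,0,0,0]' 255 30
```

```text
time_s: 3.45
tool_pos: [0.6249, -0.2464, 0.0785]
ee_rot: [[0.997, 0.072, -0.003], [0.072, -0.997, 0.001], [-0.003, -0.002, -1.0]]
contact_force: [-1.0, -0.1, -0.4]
width: 0.0855
time_s: 4.25
tool_pos: [0.6253, -0.2472, 0.0812]
ee_rot: [[0.997, 0.071, -0.001], [0.071, -0.997, -0.001], [-0.001, 0.001, -1.0]]
contact_force: [-4.4, 0.0, 5.9]
width: 0.0155
```

```bash
python3 -m handwheel '[0,0,0,0,0,-8,0,0,0,0,0,-8,0,0,0,0,0,-8,0,0,0,0,0,-8,0,0,0,0,0,-8,0,0,0,0,0,-8,0,0,0,0,0,-8,0,0,0,0,0,-8,0,0,0,0,0,-8,0,0,0,0,0,-8,0,0,0,0,0,-8,0,0,0,0,0,-2]'
python3 -m handwheel '[0,0,0,0,0,0,0,0,0,0,0,0,0,0,0,0,0,0]'
```

```text
time_s: 5.45
tool_pos: [0.6267, -0.2456, 0.0812]
ee_rot: [[-0.075, 0.997, 0.001], [0.997, 0.075, 0.002], [0.002, 0.002, -1.0]]
contact_force: [-1.6, 3.5, 5.1]
width: 0.0156
time_s: 5.75
tool_pos: [0.6267, -0.2456, 0.0812]
ee_rot: [[-0.071, 0.997, 0.001], [0.997, 0.071, 0.002], [0.002, 0.002, -1.0]]
contact_force: [-0.8, 4.6, 5.3]
width: 0.0156
```

```bash
python3 -m handwheel '[0,0,0,0,0,0,0,0,0,0,0,0,0,0,0,0,0,0,0,0,0,0,0,0,0,0,0,0,0,0,0,0,0,0,0,0,0,0,-3,0,0,0,0,0,-4,0,0,0,0,0,-4,0,0,0,0,0,-4,0,0,0,0,0,0,0,0,0]' 0
python3 - <<'E'
from h import *
s=r.sense();c=r.calibration('wrist');w=save('wrist','w2.png')
np.set_printoptions(precision=4,suppress=True)
print(s['time_s'],s['tool_pos'],s['ee_rot'],[proj(c,p) for p in [(.626,-.247,.1),(.676,-.241,.073)]])
cv2.imwrite('pics/w2b.png',cv2.resize(w[:,:,::-1],(800,600),interpolation=cv2.INTER_CUBIC))
E
```

```text
time_s: 6.85
tool_pos: [0.6294, -0.2483, 0.2376]
ee_rot: [[-0.071, 0.997, 0.011], [0.997, 0.071, -0.005], [-0.005, 0.011, -1.0]]
contact_force: [1.7, 0.0, 0.9]
width: 0.0853
6.85 [ 0.6294 -0.2483  0.2376] [[-0.0711  0.9974  0.0114]
 [ 0.9975  0.0711 -0.0046]
 [-0.0054  0.011  -0.9999]] [array([257.6702, 175.6415]), array([259.9596, 218.236 ])]
```

View pics/w2b.png

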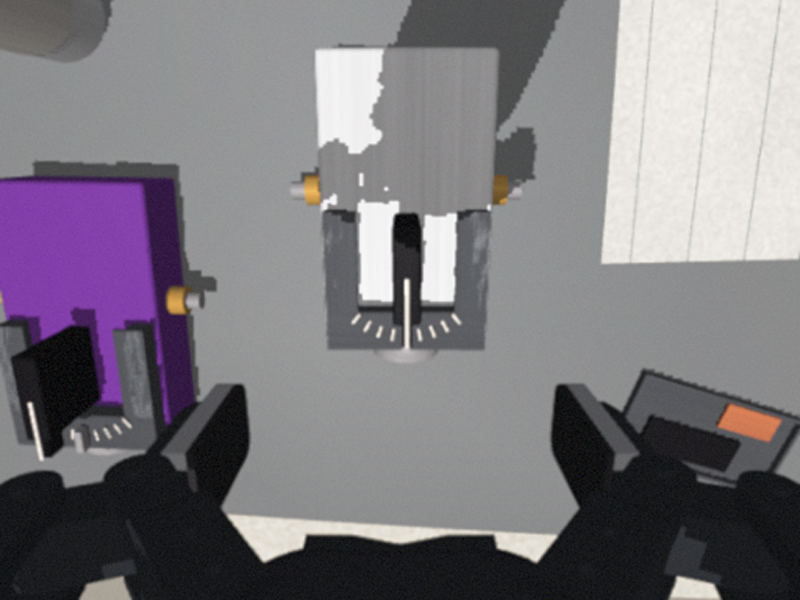

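The stripe runs (407,280)–(407,348), straight at the fin, with four ticks on each side. I'll measure its angle and the regulator's pose from this view.

```bash
python3 - <<'E'
from h import *
np.set_printoptions(precision=4,suppress=True)
c=r.calibration('wrist');k=1.5625
P=lambda u,v,z:onz(c,(u/k,v/k),z)
w=cv2.imread('pics/w2.png').min(2)
pts=np.array([(np.average(np.arange(252,270),weights=np.clip(w[v,252:270].astype(float)-60,0,None)),v) for v in range(184,214)])
q=np.array([onz(c,p,.105)[:2] for p in pts]);m=np.polyfit(q[:,0],q[:,1],1)
print('stripe yaw',np.arctan(m[0]),q[0],q[-1])
aL,aR,eR,eL=P(497,48,.05),P(316,48,.05),P(329,348,.065),P(485,349,.065)
print(aL,aR,eR,eL)
a=(aL+aR)/2;e=(eL+eR)/2;print('mids',a,e,'yaw',np.arctan2(*(e-a)[1::-1]), 'cross',np.arctan2(*(aL-aR)[1::-1])-np.pi/2,np.arctan2(*(eL-eR)[1::-1])-np.pi/2)
print('rails mouth',P(324,210,.065),P(491,210,.065))
E
```

```text
stripe yaw 0.06846927843439665 [ 0.6295 -0.2433] [ 0.6557 -0.2408]
[ 0.4954 -0.2001  0.05  ] [ 0.503  -0.3059  0.05  ] [ 0.6844 -0.2899  0.065 ] [ 0.6778 -0.1884  0.065 ]
mids [ 0.4992 -0.253   0.05  ] [ 0.6811 -0.2392  0.065 ] yaw 0.07586752937120808 cross 0.07151611646359912 0.06508213218080883
rails mouth [ 0.5954 -0.2959  0.065 ] [ 0.5882 -0.1954  0.065 ]
```

```bash
python3 -m handwheel '[4.67,-0.59,0,0,0,0,4.67,-0.59,0,0,0,0,4.67,-0.59,0,0,0,0,4.67,-0.59,0,0,0,0,4.67,-0.59,0,0,0,0,4.67,-0.59,0,0,0,0,4.67,-0.59,0,0,0,0,4.67,-0.59,0,0,0,0,4.67,-0.59,0,0,0,0]'
python3 -m handwheel '[0,0,0,0,0,-8.2,0,0,0,0,0,-8.2,0,0,0,0,0,-8.2,0,0,0,0,0,-8.2,0,0,0,0,0,-8.2,0,0,0,0,0,-8.2,0,0,0,0,0,-8.2,0,0,0,0,0,-8.2,0,0,0,0,0,-8.2,0,0,0,0,0,-8.2,0,0,0,0,0,0,0,0,0,0,0,0]'
python3 - <<'E'
from h import *
s=r.sense();c=r.calibration('wrist');w=save('wrist','w3.png')
np.set_printoptions(precision=4,suppress=True)
print(s['time_s'],s['tool_pos'],s['ee_rot'],s['joint_positions'],[proj(c,p)*1.5625 for p in [(.5425,.1085,.08),(.5505,.2345,.08)]])
cv2.imwrite('pics/w3b.png',cv2.resize(w[:,:,::-1],(800,600),interpolation=cv2.INTER_CUBIC))
E
```

```text
time_s: 7.8
tool_pos: [0.5418, 0.17, 0.2288]
ee_rot: [[-0.071, 0.997, -0.002], [0.997, 0.071, -0.001], [-0.001, -0.002, -1.0]]
contact_force: [1.4, -0.8, -0.1]
width: 0.0855
time_s: 9.0
tool_pos: [0.5427, 0.1683, 0.2292]
ee_rot: [[-0.997, 0.071, -0.002], [0.071, 0.997, -0.001], [0.002, -0.001, -1.0]]
contact_force: [-0.1, 0.5, 0.7]
width: 0.0856
9.0 [0.5427 0.1683 0.2292] [[-0.9975  0.0713 -0.0019]
 [ 0.0713  0.9975 -0.0006]
 [ 0.0018 -0.0007 -1.    ]] [ 0.3008  0.3366 -0.0333  1.2028 -0.     -1.1987] [array([390.6714, 171.7727]), array([393.2084, 380.9905])]
```

View pics/w3b.png

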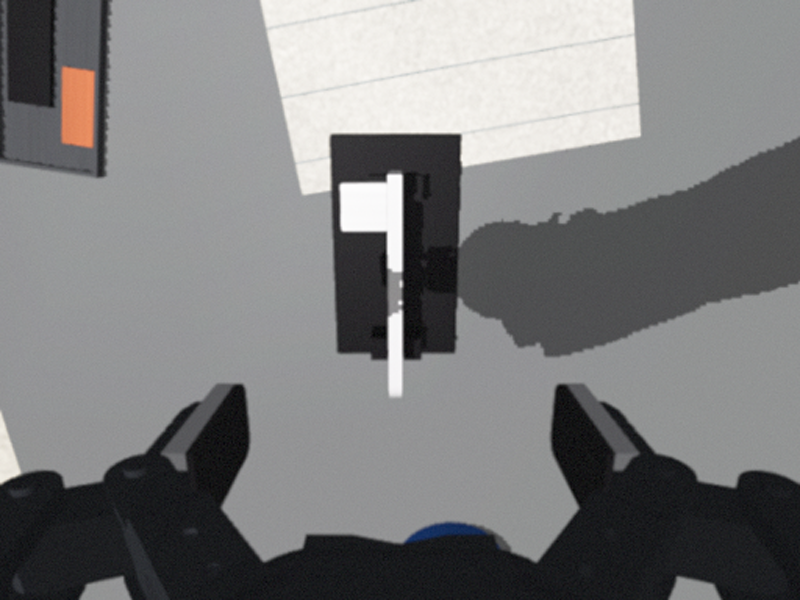

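The lock's top edge runs (395,174) to (396,396), in line with the tool, and the rib is at (365,207).

```bash
python3 - <<'E'
from h import *
np.set_printoptions(precision=4,suppress=True)
c=r.calibration('wrist');k=1.5625
P=lambda u,v,z:onz(c,(u/k,v/k),z)
t,p=P(394.5,174,.08),P(395.5,396,.08);d=p-t;L=np.linalg.norm(d);web=t+d*58/140
print(t,p,L,'yaw',np.arctan2(d[1],d[0]),web)
print('rib', P(340,207,.044),'togo',togo([web[0],web[1],.055]))
E
```

```text
[0.5407 0.1099 0.08  ] [0.55   0.2451 0.08  ] 0.13544091212328002 yaw 1.5020238611338739 [0.5446 0.1659 0.08  ]
rib [0.577  0.1292 0.044 ] togo [-0.2178 -0.224  17.4477]
```

```bash
python3 -m handwheel '[-0.2,-0.13,4,0,0,0,0,0,4,0,0,0,0,0,4,0,0,0,0,0,3,0,0,0,0,0,2,0,0,0,0,0,0.6,0,0,0,0,0,0,0,0,0]' 0 60
python3 -m handwheel '[0,0,0,0,0,0,0,0,0,0,0,0,0,0,0,0,0,0,0,0,0,0,0,0,0,0,0,0,0,0,0,0,0,0,0,0,0,0,0,0,0,0,0,0,0,0,0,0,0,0,0,0,0,0]' 255 60
```

```text
time_s: 9.75
tool_pos: [0.5444, 0.1669, 0.0535]
ee_rot: [[-0.998, 0.069, -0.002], [0.069, 0.998, -0.001], [0.002, -0.001, -1.0]]
contact_force: [-0.3, -1.8, 0.2]
width: 0.0856
time_s: 10.65
tool_pos: [0.5456, 0.1672, 0.0549]
ee_rot: [[-0.998, 0.068, 0.001], [0.068, 0.998, 0.0], [-0.001, 0.0, -1.0]]
contact_force: [-0.2, -0.5, 5.4]
width: 0.0071
```

```bash
python3 -m handwheel '[0,0,-1,0,0,0,0,0,-2,0,0,0,0,0,-4,0,0,0,0,0,-4,0,0,0,0,0,-4,0,0,0,0.66,-3.8,0,0,0,0,0.66,-3.8,0,0,0,0,0.66,-3.8,0,0,0,0,0.66,-3.8,0,0,0,0,0.66,-3.8,0,0,0,0,0,0,0,0,0,0,0,0,0,0,0,0]'
python3 -m handwheel '[0,0,0,0,-5,0,0,0,0,0,-5,0,0,0,0,0,-5,0,0,0,0,0,-5,0,0,0,0,0,-5,0,0,0,0,0,-5,0,0,0,0,0,-5,0,0,0,0,0,-5,0,0,0,0,0,-5,0,0,0,0,0,-5,0,0,0,0,0,-5,0,0,0,0,0,0,0]'
python3 - <<'E'
from h import *
s=r.sense();b=save('side','b4.png');w=save('wrist','w4.png')
print(s['joint_positions'],s['width'])
cv2.imwrite('pics/w4b.png',np.hstack([cv2.resize(b[130:330,130:330,::-1],(400,400)),cv2.resize(w[:,:,::-1],(400,300))[:,:].repeat(1,0) if 0 else np.vstack([cv2.resize(w[:,:,::-1],(400,300)),np.zeros((100,400,3),np.uint8)])]))
E
```

```text
time_s: 11.85
tool_pos: [0.4987, -0.0208, 0.2043]
ee_rot: [[-0.998, 0.07, -0.001], [0.07, 0.998, 0.001], [0.001, 0.001, -1.0]]
contact_force: [0.1, 1.0, -1.1]
width: 0.0072
time_s: 13.05
tool_pos: [0.4965, -0.0187, 0.2009]
ee_rot: [[-0.578, 0.066, 0.813], [0.038, 0.998, -0.053], [-0.815, 0.0, -0.579]]
contact_force: [-1.3, -0.3, -2.6]
width: 0.0068
[-0.00708984 -0.14606319 -1.27430245 -0.50951751 -0.0475383  -1.53664116] 0.006823391641872838
```

View pics/w4b.png

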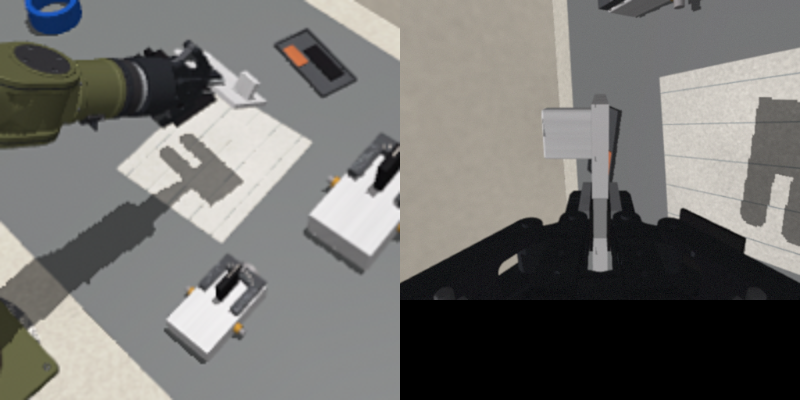

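The lock is held firmly, rib up and level along its length. Joint 3 is close to its limit, so I'll move further out before lowering.

```bash
python3 -m handwheel '[-1.5,0.17,2.1,0,0,0,-1.5,0.17,2.1,0,0,0,-1.5,0.17,2.1,0,0,0,-1.5,0.17,2.1,0,0,0,0,0,0,0,0,0,0,0,0,0,0,0]'
python3 -m handwheel '[2.44,0,1.74,0,0,0,2.44,0,1.74,0,0,0,2.44,0,1.74,0,0,0,2.44,0,1.74,0,0,0,2.44,0,1.74,0,0,0,0,0,0,0,0,0,0,0,0,0,0,0]'
python3 -c "
from h import *
s=r.sense();print(s['joint_positions'],s['contact_force'])"
```

```text
time_s: 13.75
tool_pos: [0.604, -0.0201, 0.2054]
ee_rot: [[-0.575, 0.068, 0.815], [0.039, 0.998, -0.055], [-0.817, 0.0, -0.576]]
contact_force: [-0.7, -0.1, -2.0]
width: 0.0068
time_s: 14.45
tool_pos: [0.6113, -0.0204, 0.0574]
ee_rot: [[-0.584, 0.069, 0.809], [0.04, 0.998, -0.056], [-0.811, -0.0, -0.585]]
contact_force: [-1.2, 0.4, -0.5]
width: 0.0067
[-0.00709625  0.54108408 -1.28263131 -1.19762202 -0.05023779 -1.5351002 ] [-1.1815796   0.35489215 -0.52218322]
```

```bash
python3 -m handwheel '[-1.3,0.1,0.9,0,3,0,-1.3,0.1,0.9,0,2,0,0,0,0,0,0,0,0,0,0,0,0,0]'
python3 - <<'E'
from h import *
s=r.sense();print(s['joint_positions'])
cb=r.calibration('side')
for u,v in [(418,238),(447,226),(481,265),(455,278)]:print(onz(cb,(u*.64,v*.64),.009))
E
```

```text
time_s: 14.85
tool_pos: [0.6418, -0.0206, 0.0711]
ee_rot: [[-0.642, 0.069, 0.764], [0.044, 0.998, -0.053], [-0.766, 0.0, -0.643]]
contact_force: [-1.0, 0.9, -1.3]
width: 0.007
[-0.0093372   0.41254367 -1.11488709 -0.82797425 -0.04554171 -1.53250723]
[0.744017  0.0906735 0.009    ]
[0.82111529 0.06741095 0.009     ]
[ 0.78030496 -0.06862815  0.009     ]
[ 0.71041752 -0.05096083  0.009     ]
```

```bash
python3 -m handwheel '[0.9,0,0.75,0,0,0,0.9,0,0.75,0,0,0,0.8,0,0.65,0,0,0,0,0,0,0,0,0,0,0,0,0,0,0]'
python3 -m handwheel '[0.15,0,0.13,0,0,0,0,0,0,0,0,0,0,0,0,0,0,0]'
python3 -c "
from h import *
s=r.sense();print(s['joint_positions'],s['contact_force'])"
```

```text
time_s: 15.35
tool_pos: [0.6391, -0.0206, 0.0334]
ee_rot: [[-0.647, 0.069, 0.759], [0.044, 0.998, -0.053], [-0.761, -0.0, -0.649]]
contact_force: [-0.7, 0.2, -0.3]
width: 0.0068
time_s: 15.65
tool_pos: [0.6405, -0.0206, 0.033]
ee_rot: [[-0.645, 0.069, 0.761], [0.044, 0.998, -0.053], [-0.763, -0.0, -0.646]]
contact_force: [-3.7, 0.1, 5.7]
width: 0.0069
[-0.00929311  0.5274394  -1.15043164 -0.97441487 -0.04565999 -1.53247139] [-3.73356376  0.09166528  5.70085774]
```

Contact came at exactly the predicted height. Before withdrawing I'll fit the planar arm kinematics from the logged poses, so the retreat keeps joint 3 off its limit.

```bash
cat > kin.py <<'E'
import numpy as np
from scipy.optimize import fsolve
D=[((.238**2+.468**2)**.5,.231,.26,-.138,1.173),(np.hypot(.62459,.24882),.2308,.52421,.27328,1.3208),(np.hypot(.5427,.1683),.2292,.3366,-.0333,1.2028),
(.4965,.2009,-.14606,-1.2743,-.50952),(.6113,.0574,.54108,-1.28263,-1.19762),(.6418,.0711,.41254,-1.11489,-.82797),(.6405,.033,.52744,-1.15043,-.97441)]
def rows(q2,q3,q4):
    t=q2-q3;p=t+q4;c,s=np.cos,np.sin
    return [[1,0,c(q2),s(q2),c(t),s(t),c(p)],[0,1,-s(q2),c(q2),-s(t),c(t),-s(p)]]
A=np.vstack([rows(*d[2:]) for d in D]);y=np.hstack([d[:2] for d in D])
par,*_=np.linalg.lstsq(A,y,rcond=None)
def fk(q):return np.array(rows(*q))@par
def ik(x,z,phi,q0=(.5,-1.15,-.97)):
    return fsolve(lambda q:[*(fk(q)-[x,z]),q[0]-q[1]+q[2]-np.radians(phi)],q0)
if __name__=='__main__':
    np.set_printoptions(precision=4,suppress=True)
    print(par,A@par-y)
    for x,z,p in [(.6405,.033,40.2),(.62,.04,40),(.61,.05,45),(.60,.05,50),(.59,.05,55),(.59,.06,50),(.56,.1,60)]:print(x,z,p,ik(x,z,p))
E
python3 kin.py
```

```text
[0.0001 0.2185 0.0003 0.567  0.3858 0.0601 0.441 ] [-0.0001  0.0002  0.     -0.0002  0.     -0.      0.     -0.0001 -0.
  0.      0.     -0.     -0.      0.    ]
0.6405 0.033 40.2 [ 0.5295 -1.1522 -0.9801]
0.62 0.04 40 [ 0.5077 -1.2016 -1.0111]
0.61 0.05 45 [ 0.3879 -1.1221 -0.7247]
0.6 0.05 50 [ 0.3293 -1.0487 -0.5053]
0.59 0.05 55 [ 0.2929 -0.9733 -0.3063]
0.59 0.06 50 [ 0.2928 -1.0587 -0.4788]
0.56 0.1 60 [ 0.1518 -0.8671  0.0283]
```

```bash
python3 -m handwheel '[0,0,0,0,0,0,0,0,0,0,0,0,0,0,0,0,0,0,0,0,0,0,0,0]' 175 
python3 -m handwheel '[0.28,-0.03,-0.34,0,0,0,0.28,-0.03,-0.34,0,0,0,0.28,-0.03,-0.34,0,0,0,0.28,-0.03,-0.34,0,0,0,0.28,-0.03,-0.34,0,0,0,0.28,-0.03,-0.34,0,0,0,0.28,-0.03,-0.34,0,0,0,0.28,-0.03,-0.34,0,0,0,0,0,0,0,0,0]'
python3 - <<'E'
from h import *
s=r.sense();print(s['joint_positions'],s['contact_force'])
b=save('side','b5.png');a=save('scene','a5.png')
cv2.imwrite('pics/c5.png',np.hstack([cv2.resize(b[120:240,180:300,::-1],(400,400)),cv2.resize(a[130:250,220:340,::-1],(400,400))]))
E
```

```text
time_s: 16.05
tool_pos: [0.6403, -0.0206, 0.0313]
ee_rot: [[-0.647, 0.069, 0.759], [0.044, 0.998, -0.053], [-0.761, -0.0, -0.649]]
contact_force: [-0.4, -0.3, -0.1]
width: 0.0272
time_s: 16.95
tool_pos: [0.6046, -0.0206, 0.0319]
ee_rot: [[-0.647, 0.069, 0.759], [0.044, 0.998, -0.053], [-0.761, -0.0, -0.649]]
contact_force: [-0.1, -0.3, -0.8]
width: 0.027
[-0.0101944   0.52675365 -1.23987056 -1.05983343 -0.04492137 -1.53301991] [-0.05963567 -0.28146121 -0.78831839]
```

View pics/c5.png

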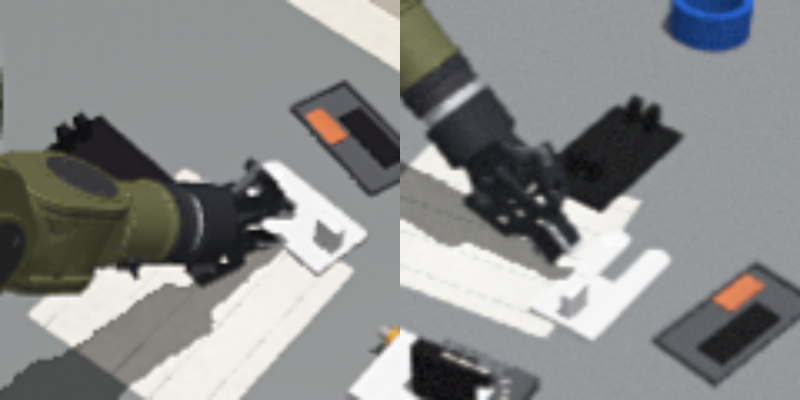

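The plate looks flat on the bench, rib up, clear of the phone. I'll finish withdrawing, bring the tool vertical and look from above.

```bash
python3 -m handwheel '[0,0,-1.5,0,3,0,0,0,-2,0,5,0,0,0,-2,0,7,0,0,0,-2,0,8,0,0,0,-2,0,8,0,0,0,-2,0,8,0,0,0,-2,0,8,0,0,0,-2,0,2.8,0,0,0,-1,0,0,0,0,0,0,0,0,0]'
python3 -c "
from h import *
s=r.sense();print(s['joint_positions'],s['ee_rot'],togo([.63,-.03,.24]))"
```

```text
time_s: 18.05
tool_pos: [0.5473, -0.0161, 0.1293]
ee_rot: [[-0.97, 0.068, 0.234], [0.066, 0.998, -0.017], [-0.234, -0.001, -0.972]]
contact_force: [0.6, 0.3, -0.2]
width: 0.0266
[-0.02273098  0.20958611 -0.52801179  0.5971398  -0.0113665  -1.52668249] [[-9.69951024e-01  6.82258778e-02  2.33538519e-01]
 [ 6.61598103e-02  9.97669636e-01 -1.66786657e-02]
 [-2.34132206e-01 -7.26624688e-04 -9.72204496e-01]] [-10.70794683  -0.83190477  -8.80718222]
```

```bash
python3 -m handwheel '[-2.68,-0.21,-2.2,0,0,0,-2.68,-0.21,-2.2,0,0,0,-2.68,-0.21,-2.2,0,0,0,-2.68,-0.21,-2.2,0,0,0,0,0,0,0,5,0,0,0,0,0,5,0,0,0,0,0,3.5,0,0,0,0,0,0,0,0,0,0,0,0,0]' 100
python3 - <<'E'
from h import *
s=r.sense();c=r.calibration('wrist');w=save('wrist','w6.png')
np.set_printoptions(precision=4,suppress=True)
print(s['time_s'],s['tool_pos'],s['ee_rot'])
cv2.imwrite('pics/w6b.png',cv2.resize(w[:,:,::-1],(800,600),interpolation=cv2.INTER_CUBIC))
E
```

```text
time_s: 18.95
tool_pos: [0.6287, -0.03, 0.2363]
ee_rot: [[-0.998, 0.068, -0.005], [0.068, 0.998, -0.001], [0.005, -0.001, -1.0]]
contact_force: [-0.2, 0.4, -0.3]
width: 0.0524
18.95 [ 0.6287 -0.03    0.2363] [[-0.9977  0.0682 -0.0048]
 [ 0.0682  0.9977 -0.0006]
 [ 0.0048 -0.0009 -1.    ]]
```

View pics/w6b.png

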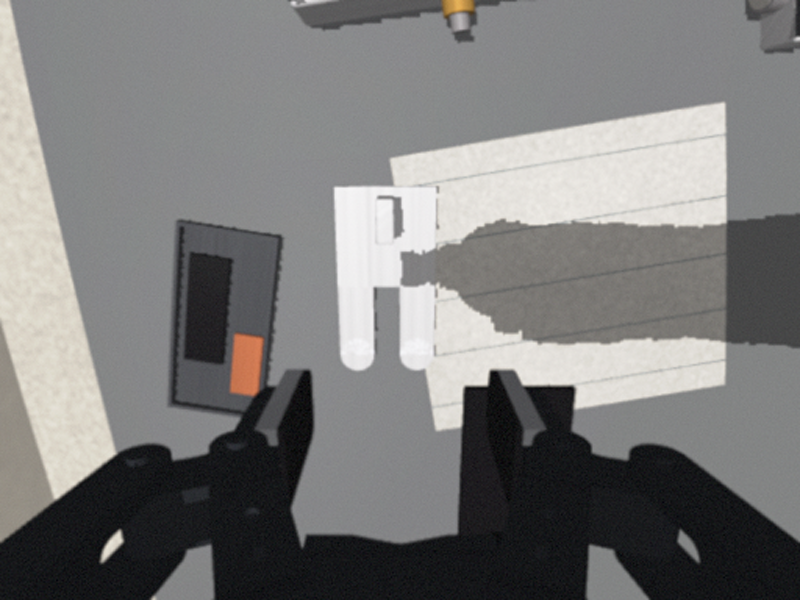

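The plate lies flat. Its back edge runs (335,187)–(436,186), the tine tips are at (358,370) and (417,370), and the rib top is at (376–392,197–243).

```bash
python3 - <<'E'
from h import *
np.set_printoptions(precision=4,suppress=True)
c=r.calibration('wrist');k=1.5625
P=lambda u,v,z:onz(c,(u/k,v/k),z)
b1,b2,t1,t2=P(335,187,.008),P(437,186,.008),P(358,370,.008),P(417,370,.008)
b=(b1+b2)/2;t=(t1+t2)/2;d=t-b;L=np.linalg.norm(d[:2]);u=d/L
print(b1,b2,np.linalg.norm(b1-b2),L,'yaw',np.degrees(np.arctan2(d[1],d[0])),'backyaw',np.degrees(np.arctan2(*(b1-b2)[1::-1]))+90)
s=P(387.5,288,.008);print('slot',s,(s-b)@u)
rt=(P(376,197,.038)+P(392,197,.038)+P(376,243,.038)+P(392,243,.038))/4
w=b+u*58;w=b+u*.058;print('web',w,'rib pred',b+u*.021,'rib seen',rt,P(376,220,.038)-P(392,220,.038),P(384,197,.038)-P(384,243,.038))
print('togo rib',togo([*rt[:2],.012]))
E
```

```text
[ 0.6694 -0.0794  0.008 ] [ 0.5971 -0.0751  0.008 ] 0.07245517925877153 0.1410181005261569 yaw 86.1708933532497 backyaw 86.6065147156088
slot [ 0.6377 -0.0028  0.008 ] 0.07452420111328523
web [ 0.6371 -0.0194  0.008 ] rib pred [ 0.6347 -0.0563  0.008 ] rib seen [ 0.6355 -0.0571  0.038 ] [ 0.0106 -0.0007  0.    ] [-0.0023 -0.0304  0.    ]
togo rib [-0.9851 -2.6386 22.5039]
```

```bash
python3 -m handwheel '[-0.95,-2.63,0,0,0,0,0,0,4,0,0,0,0,0,4,0,0,0,0,0,4,0,0,0,0,0,4,0,0,0,0,0,3,0,0,0,0,0,2,0,0,0,0,0,1,0,0,0,0,0,0.3,0,0,0,0,0,0,0,0,0]' 100 60
python3 -m handwheel '[0,0,0,0,0,0,0,0,0,0,0,0,0,0,0,0,0,0,0,0,0,0,0,0,0,0,0,0,0,0,0,0,0,0,0,0]' 255 60
```

```text
time_s: 20.0
tool_pos: [0.6366, -0.0571, 0.0162]
ee_rot: [[-0.998, 0.068, -0.002], [0.068, 0.998, -0.001], [0.002, -0.001, -1.0]]
contact_force: [-0.1, -0.1, -0.3]
width: 0.0519
time_s: 20.6
tool_pos: [0.6376, -0.0573, 0.0168]
ee_rot: [[-0.998, 0.068, -0.001], [0.068, 0.998, -0.001], [0.001, -0.001, -1.0]]
contact_force: [-1.0, -0.4, 5.6]
width: 0.0105
```

```bash
python3 -m handwheel '[0,0,0,0,0,0,0,0,0,0,0,0,0,0,0.4,0,0,0,0,0,0,0,0,0]' 190 60
python3 -m handwheel '[0,0,0,0,0,0,0,0,0,0,0,0,0,0,0,0,0,0,0,0,0,0,0,0]' 255 60
python3 -m handwheel '[0,0,-1,0,0,0,0,0,-3,0,0,0,0,0,-3,0,0,0,0,0,-3,0,0,0,0,0,0,0,0,0]'
```

```text
time_s: 21.0
tool_pos: [0.6357, -0.057, 0.0105]
ee_rot: [[-0.998, 0.068, -0.005], [0.068, 0.998, -0.0], [0.005, -0.001, -1.0]]
contact_force: [0.6, -0.7, 0.2]
width: 0.0219
time_s: 21.4
tool_pos: [0.6362, -0.0571, 0.0112]
ee_rot: [[-0.998, 0.068, -0.004], [0.068, 0.998, -0.001], [0.004, -0.001, -1.0]]
contact_force: [0.1, -0.5, -1.8]
width: 0.0105
time_s: 21.9
tool_pos: [0.6405, -0.0574, 0.1172]
ee_rot: [[-0.998, 0.068, 0.007], [0.068, 0.998, -0.002], [-0.007, -0.001, -1.0]]
contact_force: [1.6, 0.1, -1.2]
width: 0.011
```

```bash
python3 -m handwheel '[0,0,-4,0,0,0,0,0,-4,0,0,0,2.26,-3.01,0,0,0,0,2.26,-3.01,0,0,0,0,2.26,-3.01,0,0,0,0,2.26,-3.01,0,0,0,0,2.26,-3.01,0,0,0,0,2.26,-3.01,0,0,0,0,2.26,-3.01,0,0,0,0,0,0,0,0,0,0]'
python3 -m handwheel '[0,0,0,0,0,7.5,0,0,0,0,0,7.5,0,0,0,0,0,7.5,0,0,0,0,0,7.5,0,0,0,0,0,7.5,0,0,0,0,0,7.5,0,0,0,0,0,7.5,0,0,0,0,0,7.5,0,0,0,0,0,7.5,0,0,0,0,0,7.5,0,0,0,0,0,7.1,0,0,0,0,0,0]'
python3 -m handwheel '[0,0,0,0,0,0,0,0,0,0,0,0]'
python3 - <<'E'
from h import *
np.set_printoptions(precision=4,suppress=True)
s=r.sense();c=r.calibration('wrist');w=save('wrist','w7.png');R=s['ee_rot']
print(s['time_s'],s['tool_pos'],R,s['joint_positions'],'yaw y',np.degrees(np.arctan2(R[1,1],R[0,1])),togo([.4687,-.2568,.0612]))
ca=r.calibration('scene');print('decoy',onz(ca,(253*.64,318*.64),.03))
cv2.imwrite('pics/w7b.png',cv2.resize(w[:,:,::-1],(800,600),interpolation=cv2.INTER_CUBIC))
E
```

```text
time_s: 22.9
tool_pos: [0.4613, -0.2588, 0.1917]
ee_rot: [[-0.997, 0.073, -0.006], [0.073, 0.997, -0.001], [0.006, -0.002, -1.0]]
contact_force: [0.9, 0.3, -1.0]
width: 0.0109
time_s: 24.1
tool_pos: [0.4649, -0.2557, 0.1917]
ee_rot: [[-0.07, 0.998, -0.004], [0.998, 0.07, 0.0], [0.0, -0.004, -1.0]]
contact_force: [-0.5, -0.2, -2.0]
width: 0.0109
time_s: 24.3
tool_pos: [0.4648, -0.2561, 0.1919]
ee_rot: [[-0.072, 0.997, -0.003], [0.997, 0.072, -0.0], [-0.0, -0.003, -1.0]]
contact_force: [-0.1, -0.3, -1.6]
width: 0.011
24.3 [ 0.4648 -0.2561  0.1919] [[-0.0716  0.9974 -0.0033]
 [ 0.9974  0.0716 -0.0003]
 [-0.0001 -0.0033 -1.    ]] [-0.5024  0.2915 -0.1988  1.0832 -0.0019 -0.5741] yaw y 4.1038548568717585 [-0.0829  0.4244 13.0785]
decoy [ 0.3099 -0.1987  0.03  ]
```

View pics/w7b.png

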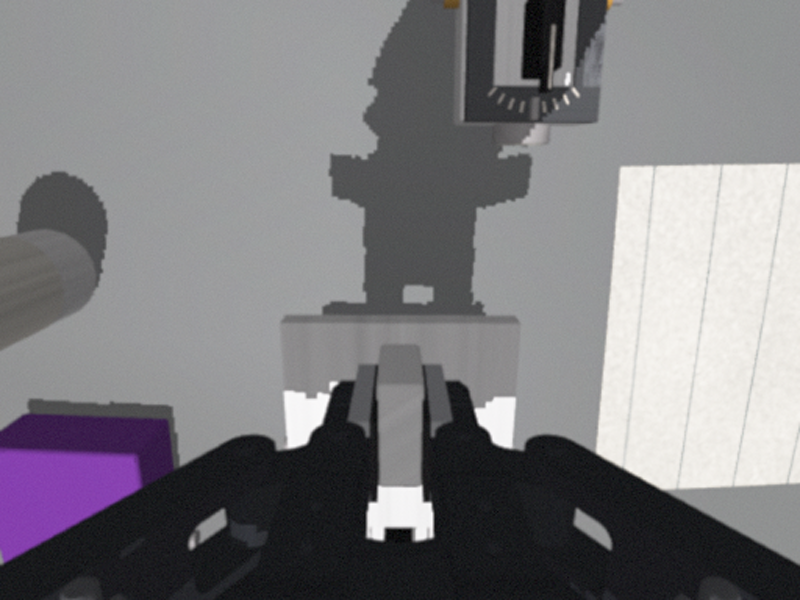

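```bash
python3 - <<'E'
from h import *
np.set_printoptions(precision=4,suppress=True)
c=r.calibration('wrist');k=1.5625;s=r.sense();R=s['ee_rot']
z=s['tool_pos'][2]-.0072+.004
a,b=[onz(c,(u/k,318/k),z) for u in(282.5,518.5)]
print(np.linalg.norm(a-b),R.T@((a+b)/2-s['tool_pos'])*1000, np.degrees(np.arctan2(*(b-a)[1::-1]))-90)
E
python3 -m handwheel '[-0.08,0.42,3,0,0,0,0,0,3,0,0,0,0,0,3,0,0,0,0,0,2,0,0,0,0,0,1,0,0,0,0,0,0.5,0,0,0,0,0,0,0,0,0,0,0,0,0,0,0]'
python3 -c "
from h import *
s=r.sense();print(togo([.4687,-.2568,.0612]),s['contact_force'])"
```

```text
0.07102620213210264 [  0.6076 -22.6121   3.273 ] 4.059733848163347
time_s: 25.15
tool_pos: [0.4696, -0.2575, 0.0681]
ee_rot: [[-0.07, 0.998, -0.001], [0.998, 0.07, -0.002], [-0.001, -0.001, -1.0]]
contact_force: [-0.8, 0.5, -1.1]
width: 0.0109
[ 0.07538355 -0.08364596  0.69452755] [-0.83179281  0.49141477 -1.07116433]
```

```bash
python3 -m handwheel '[0.07,0,0.4,0,0,0,0,0,0.15,0,0,0,0,0,0,0,0,0,0,0,0,0,0,0]'
python3 -m handwheel '[0,0,0.12,0,0,0,0,0,0,0,0,0,0,0,0,0,0,0]'
```

```text
time_s: 25.55
tool_pos: [0.4687, -0.2563, 0.0618]
ee_rot: [[-0.07, 0.998, -0.003], [0.998, 0.07, -0.001], [-0.001, -0.003, -1.0]]
contact_force: [-0.8, -0.3, -2.3]
width: 0.0107
time_s: 25.85
tool_pos: [0.4689, -0.2565, 0.061]
ee_rot: [[-0.069, 0.998, -0.002], [0.998, 0.069, -0.001], [-0.001, -0.002, -1.0]]
contact_force: [-1.6, -0.7, 3.7]
width: 0.0113
```

```bash
python3 -m handwheel '[0,0.5,0,0,0,0,0,0.5,0,0,0,0,0,0.5,0,0,0,0,0,0.5,0,0,0,0,0,0,0,0,0,0]'
python3 -m handwheel '[0,0.5,0,0,0,0,0,0.5,0,0,0,0,0,0,0,0,0,0]'
```

```text
time_s: 26.35
tool_pos: [0.4893, -0.2552, 0.061]
ee_rot: [[-0.07, 0.998, -0.002], [0.998, 0.07, -0.001], [-0.001, -0.002, -1.0]]
contact_force: [-1.3, 0.2, 4.5]
width: 0.0112
time_s: 26.65
tool_pos: [0.499, -0.2545, 0.0609]
ee_rot: [[-0.07, 0.998, -0.002], [0.998, 0.07, -0.001], [-0.001, -0.002, -1.0]]
contact_force: [-2.1, -0.8, 5.6]
width: 0.0109
```

```bash
python3 -m handwheel '[0,0.5,0,0,0,0,0,0.5,0,0,0,0,0,0.5,0,0,0,0,0,0,0,0,0,0]'
python3 -m handwheel '[0,0.5,0,0,0,0,0,0.5,0,0,0,0,0,0.5,0,0,0,0,0,0.5,0,0,0,0,0,0,0,0,0,0]'
python3 -m handwheel '[0,0.2,0,0,0,0,0,0.2,0,0,0,0,0,0,0,0,0,0]'
```

```text
time_s: 27.05
tool_pos: [0.5141, -0.2534, 0.061]
ee_rot: [[-0.07, 0.998, -0.002], [0.998, 0.07, -0.001], [-0.001, -0.002, -1.0]]
contact_force: [-1.9, -0.9, 5.2]
width: 0.0109
time_s: 27.55
tool_pos: [0.534, -0.252, 0.061]
ee_rot: [[-0.07, 0.998, -0.002], [0.998, 0.07, -0.001], [-0.001, -0.002, -1.0]]
contact_force: [-3.1, -0.3, 5.7]
width: 0.0112
time_s: 27.85
tool_pos: [0.5371, -0.2518, 0.061]
ee_rot: [[-0.069, 0.998, -0.004], [0.998, 0.069, -0.001], [-0.001, -0.004, -1.0]]
contact_force: [-4.4, -0.9, 7.2]
width: 0.0108
```

```bash
python3 -m handwheel '[0,0.2,0,0,0,0,0,0.2,0,0,0,0,0,0,0,0,0,0]'
python3 -m handwheel '[0,0.2,0,0,0,0,0,0,0,0,0,0]'
```

```text
time_s: 28.15
tool_pos: [0.5406, -0.2515, 0.061]
ee_rot: [[-0.069, 0.998, -0.004], [0.998, 0.069, -0.001], [-0.001, -0.005, -1.0]]
contact_force: [-5.4, -0.6, 8.7]
width: 0.0107
time_s: 28.35
tool_pos: [0.5406, -0.2515, 0.0609]
ee_rot: [[-0.069, 0.998, -0.008], [0.998, 0.069, -0.002], [-0.001, -0.008, -1.0]]
contact_force: [-9.4, -1.2, 11.8]
width: 0.011
```

```bash
python3 -m handwheel '[0,0.2,0,0,0,0,0,0,0,0,0,0]'
python3 -m handwheel '[0,0,0,0,0,0,0,0,0,0,0,0,0,0,0,0,0,0,0,0,0,0,0,0,0,0,0,0,0,0,0,0,-1,0,0,0,0,0,-4,0,0,0,0,0,-4,0,0,0,0,0,-4,0,0,0,0,0,-2,0,0,0,0,0,0,0,0,0]' 100
python3 - <<'E'
from h import *
s=r.sense();c=r.calibration('wrist');w=save('wrist','w8.png')
np.set_printoptions(precision=4,suppress=True)
print(s['time_s'],s['tool_pos'],s['ee_rot'])
cv2.imwrite('pics/w8b.png',cv2.resize(w[:,:,::-1],(800,600),interpolation=cv2.INTER_CUBIC))
E
```

```text
time_s: 28.55
tool_pos: [0.5406, -0.2515, 0.0609]
ee_rot: [[-0.068, 0.998, -0.011], [0.998, 0.068, -0.002], [-0.002, -0.012, -1.0]]
contact_force: [-13.4, -1.9, 15.1]
width: 0.011
time_s: 29.65
tool_pos: [0.5483, -0.2519, 0.215]
ee_rot: [[-0.07, 0.998, 0.005], [0.998, 0.07, -0.004], [-0.005, 0.004, -1.0]]
contact_force: [-0.2, 0.2, 0.1]
width: 0.0521
29.65 [ 0.5483 -0.2519  0.215 ] [[-0.0696  0.9976  0.0048]
 [ 0.9976  0.0696 -0.0042]
 [-0.0045  0.0045 -1.    ]]
```

View pics/w8b.png

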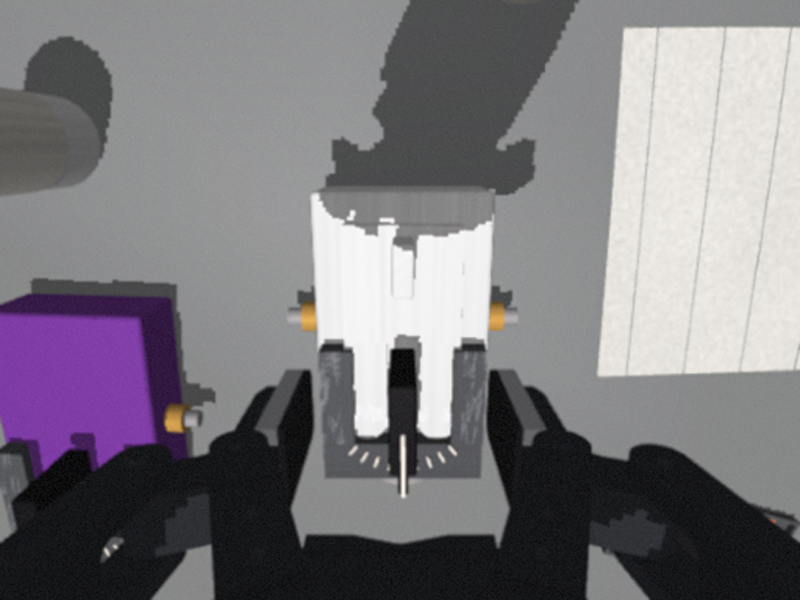

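Tines are under the rails on both sides of the knob, with tips at (370,437) and (435,437) against the block edge. The rib is at (403,240–298) and the pointer stripe at (403,435–496). I'll put numbers on these.

```bash
python3 - <<'E'
from h import *
np.set_printoptions(precision=4,suppress=True)
c=r.calibration('wrist');k=1.5625;y=.070
Rg=np.array([[np.cos(y),np.sin(y)],[-np.sin(y),np.cos(y)]])
def P(u,v,z):return (Rg@(onz(c,(u/k,v/k),z)[:2]-[.6258,-.2458])+[.06,0])*1000
for n,a in dict(apron=(405,188,.05),back=(405,224,.058),rib_b=(403,240,.088),rib_f=(403,298,.088),slot=(404,335,.058),mouthR=(336,347,.065),mouthL=(470,345,.065),tipR=(370,437,.058),tipL=(435,437,.058),ends=(404,477,.065),slotR=(389,350,.058),slotL=(420,350,.058),nose1=(403,440,.105),nose2=(403.5,494,.105)).items():print(n,P(*a))
w=cv2.imread('pics/w8.png').min(2).astype(float)
q=np.array([P(np.average(np.arange(253,264),weights=np.clip(w[v,253:264]-80,0,None))*k,v*k,.105) for v in range(281,312) if w[v,253:264].max()>120])
print('knob angle',np.arctan(np.polyfit(q[:,0],q[:,1],1)[0]),q[0],q[-1])
E
```

```text
apron [-69.4394   3.262 ]
back [-49.4936   3.2404]
rib_b [-45.1028   1.9274]
rib_f [-13.4731   1.9799]
slot [18.642   2.8117]
mouthR [ 23.8409 -38.3717]
mouthL [22.5331 42.6547]
tipR [ 89.5968 -19.2875]
tipL [89.5825 23.2786]
ends [115.1873   2.9906]
slotR [28.5209 -6.4693]
slotL [28.5176 12.7581]
nose1 [63.2705  2.024 ]
nose2 [98.4915  2.3765]
knob angle 0.022225896153965845 [62.6824  1.531 ] [93.0584  2.2406]
```

```bash
python3 -c "
from plant import r
s=r.sense();print(s['time_s'],s['contact_force'],s['width']);print(r.sign_off())"
```

```text
29.7 [-1.15743696  0.59121247 -0.27300882] 0.05207110195869594
the job is handed in; nothing more can be done
None
```

I finished the task and handed it in at 29.7 s. The sign-off gives no verdict, so the checks below are my own.

**What I did:**
- **Knob:** I turned it 90° counter-clockwise in one grasp and released it at the fin.
- **Lock:** I lifted it out of its stand, laid it flat on the bench with its rib up and let go. I then gripped it again by the rib and slid it under the rails until it pushed against the end block with about 13 N.
- **Release:** I opened the gripper and lifted clear, about 0.15 m above the lock.

**Last checks, in the wrist picture:**
- **Position:** Measured against the regulator itself, the lock is within about 1 mm of home along the slide. The tine tips are 94.4 mm along the regulator (94 expected), and the rib centre is at -24.8 mm (-25 expected). Across the slide it matches the rails and knob to within about 1 mm.
- **Pointer:** It is about 0.02 rad from the mark, where 0.1 is allowed.
- **Gripper:** It was open and touching nothing.

**What disagreed or was unsure:**
- **Picture offset:** The whole picture read about 4.5 mm off along the slide and 2–3 mm across compared with the arm's own readings. The regulator and lock shifted together, so I took it as camera error and used the relative distances.
- **Joint 3:** While carrying the lock, it briefly read -1.283 rad at its stated limit of -1.28. I moved it away at once, and nothing reported a fault.
- **Bystanders:** My moves were planned to stay clear of the tape, duster and phone, and none was seen moved in the pictures. I did not measure them again at the end.

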